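# Shuttle a sample round the L-slot to the sensor

## Robot

A 6-joint arm with a two-finger parallel gripper is mounted at the origin on the work surface. World frame = base frame: x ahead of the robot, y to its left, z up, the work surface at z = 0. Lengths are in m, angles in rad, forces in N, time in s.
With the tool pointing down it reaches from about 0.3 to 0.75 m from the base axis. Payload 8.5 kg.
Tool frame: the origin (TCP) lies midway between the tips of the shut fingers; the grasp point (between the pads) lies 19 mm behind it; z points along the fingers, y is the direction in which the jaws open and shut (so a half turn about z gives the same grasp; the last joint's range is limited). The gripper opens to 85 mm and grips with 20 to 120 N. Pads are 22 mm wide; open, the fingers measure 114 mm over their backs; the gripper's body (76 mm by 85 mm) begins 54 mm behind the grasp point. The pads swing forward as they close: fully open they stand 13 mm farther back than shut.
Start: joints at [-1.405, 0.381, 1.297, -0, 1.464, -0.215], TCP at [0.204, -0.511, 0.231] pointing down, gripper open.
Joint ranges: [-3.11, 3.11], [-0.89, 2.33], [0.22, 2.48], [-1.42, 4.56], [0.17, 2.85], [-2.88, 2.88]. Speed limits (rad/s): [2.39, 2.39, 3.14, 3.14, 3.14, 3.14].

## Interface

Orientations are given as [roll, pitch, yaw] about the fixed x, y, z axes, in that order (R = Rz(yaw) Ry(pitch) Rx(roll)).
In Python, from bench import robot gives the robot as it stands.
- The arm moves only by the tool step_arm, never from a script. Its arguments are lists of equal length, an entry for each row: "claw": the gripper's target within -1 to 1 (fully open at 1, half-way at 0, shut at -1); "dp": the shift along the world's x, y, z in mm, a list of three; "roll": the turn about the world's z in rad. A call has 1 to 12 rows; each row shifts and turns the commanded pose from where the row before left it; what a row does not reach is not made up. A row lasts 1/12 s, in which the tool goes at most 41.7 mm and 7.16 degrees, less where a joint would pass 70% of its speed; a pose out of reach is approached as far as the arm can. A call is refused whole if a number of a shift passes 41.7 or a number of a turn 0.125, either way. A call with a gripper value outside its range is refused whole. The fingers move at their own pace and stop on an object; "grip_force" is the grip in N (left out, the last holds). Time passes only in rows, so rows that do not move let the fingers close. It gives the time, the measured TCP pose, the force and the opening at its end, in the units of the state.
- robot.get_obs(): the state, without advancing time (a new reading comes with each control period).
- robot.camera(name): name is "side" or "top"; returns a dict with "img" (400x640x3 uint8, red, green, blue), "z_map" (400x640 float32, m along the optical axis (not along the pixel's ray), 0 where there is no reading), "intrinsics" (3x3 intrinsics, pixels), "world_from_camera" (4x4, takes a point from camera to world coordinates). Camera axes: x right, y down, z forward; pixel columns grow to the right and rows downward; lengths in m; the calibration is good to about 2 mm. A picture is of the moment at which its call begins.
- robot.hand_in(): hands the job in, once; it reports no verdict.
Trained networks look in a picture, given as the dict that the camera call returned (one of the last four; its "shot" number tells which), for a name from the list of things; names that differ only in an ending like _2 or _b are one class to them, and where a whole thing is asked for, a point or a joint stands for the part that bears it (a point fixed in the world has none). Each returns a list of dicts, best first, with "p" (0 to 1); they miss things now and then, are a little off and sometimes report something else, mostly with a low value. They report only what shows in the picture. A call takes as long as a camera call. They do not tell look-alikes from the thing itself.
- robot.silhouettes(picture, name): "region" (400x640 bool, what is visible of it) and "pixel" ([column, row] in pixels, amid what is visible of it).
- robot.mark_of(picture, name): "pixel" ([column, row] in pixels: a listed point, or the origin of a listed thing).
The state is a dict: "clock": time; "q": joint angles; "joint_vel": joint speeds; "joint_efforts": joint torques, N m; "tool_pos": TCP position; "tool_rot": TCP orientation; "force": force on the tool from outside, world axes, zero at the start; "wrist_torque": the same for the moment, N m; "opening": opening from 0.0 (shut) to 1.0 (fully open).
Only numpy, scipy, OpenCV 4.12 (cv2) and the standard library are available. Lean on these libraries where they do the work, as an engineer would, in place of code of your own. Each camera call takes 0.05 s, during which the arm holds its last target.

## Task

Push the round steel carrier, with the sample jar riding in it, along the L-shaped guide slot: along the long leg to the corner, then round the corner and along the short leg until it is fully home at the slot's end beside the sensor head. Only push it by its outer rim so that it slides: do not lift or tip the carrier, do not touch the jar, and leave everything else standing where it is.

Things in the scene. Friction and masses are not known exactly. Their poses are not given: they have to be found in the camera images.
- plate: Fixed aluminium plate, 210 (its x) x 320 (its y) x 14 mm thick, flat on the table; place and yaw vary. Origin: centre of its underside; z up. An L-shaped slot 16 mm wide with a dark floor is cut in it: the long leg (150 mm, slot_start to slot_corner) runs along the plate's +y, the short leg (85 mm, slot_corner to slot_end) along its +x.
- sensor_lens (a point): Lens of the grey sensor head fixed on the plate beside the slot's end: a block 60 x 36 mm centred at plate (45, 139) mm, its top 76 mm above the table; its lens tube reaches to plate y = 116 mm and looks along -y at the slot's end. This point: the tip of the tube, 49 mm above the table.
- slot_start (a point): Centre of the carrier's pin when it stands at the closed beginning of the long leg; height of the plate's top face (14 mm above the table); plate (-40, -95) mm.
- slot_corner (a point): Centre of the pin at the corner of the slot, at the height of the plate's top face; plate (-40, 55) mm.
- slot_end (a point): Centre of the pin at the end of the short leg (the home place), at the height of the plate's top face; plate (45, 55) mm. The pin has about 2 mm of play on every side of these points.
- carrier: Loose steel disc, 96 mm across, 18 mm high, sliding flat on the plate (rim 14 to 32 mm above the table), 0.3 to 0.65 kg. A pin 12 mm thick and 11 mm long under its centre runs in the slot; a recess 47 mm wide, 12 mm deep in its top holds the jar. Origin: centre of the disc's underside. Starts in the first 40 mm of the long leg, stays where it is left, slides against a few N of friction.
- jar: The sample: amber jar with white lid, 44 mm in diameter, 45 mm tall, standing loose in the carrier's recess (its top is 65 mm above the table). Origin: centre of its underside, 6 mm above the carrier's origin. Not to be touched.
- spare_a: Spare jar, same as the sample jar, standing on the plate inside the angle of the L, near plate (75, -40) mm. Origin: centre of its underside. Leave alone.
- spare_b: Second spare jar, near plate (75, -105) mm, as spare_a. Leave alone.
- bottle: Blue-capped bottle, 56 mm in diameter, 115 mm tall, standing on the table beyond the plate's far (+x) edge. Origin: centre of its underside. Leave alone.
- tape: Red ring (tape core), 68 mm outside diameter, 22 mm high, lying on the table beside the plate's +y edge. Origin: centre of its underside. Leave alone.
- beaker: Glass beaker, 68 mm in diameter, 85 mm tall, on the table to the left. Origin: centre of its underside. Leave alone.
- mortar: White bowl, 100 mm in diameter, 55 mm tall, on the table to the right. Origin: centre of its underside. Leave alone.
- screwdriver: Screwdriver lying on the table to the right, along its own x. Leave alone.
Not all that is in view belongs to the job. Several things have the shape of the carrier; the one meant has the colours described above.

How it is judged:
By the outcome, as a careful person would: the job done as asked, in the order asked, and still so for the second after the job is handed in, with the robot touching nothing.
It also fails if it takes over 48 s, if anything falls off the work surface, if the arm or the gripper's body presses on something with over 40 N, if the wrist force passes 120 N, or if a joint passes its speed limit or range.

## Working session

There is one attempt and no reset: what is moved stays moved. The work goes in short steps, Python scripts to look and compute and a tool call to move; the robot and the scene stay as the last step left them, time stands still between calls to the robot, and variables do not carry over. Pictures are saved under pics/ and viewed, and the job is handed in when it is done.

Besides the shell and the picture viewer there is one more tool, called as name(argument=value, ...) on one line, values as JSON. step_arm: Moves the arm, as the interface text tells. Its arguments: {"type":"object","properties":{"claw":{"type":"array","items":{"type":"number"}},"dp":{"type":"array","items":{"type":"array","items":{"type":"number"}}},"roll":{"type":"array","items":{"type":"number"}},"grip_force":{"type":"number"}},"required":["claw","dp","roll"]}

```bash
ls; mkdir -p pics; cat > h.py <<'E'
import numpy as np, cv2, pickle
from bench import robot
def save(n,im): cv2.imwrite('pics/'+n,im[:,:,::-1])
def ray(c,px,z):
    K=np.array(c['intrinsics']);T=np.array(c['world_from_camera'])
    d=T[:3,:3]@np.linalg.inv(K)@np.array([px[0],px[1],1.]);o=T[:3,3]
    return o+d*(z-o[2])/d[2]
def proj(c,P):
    K=np.array(c['intrinsics']);T=np.linalg.inv(np.array(c['world_from_camera']))
    p=K@(T[:3,:3]@np.array(P)+T[:3,3]);return p[:2]/p[2]
E
python3 - <<'E'
from h import *
o=robot.get_obs();print(o)
for n in ['top','side']:
    c=robot.camera(n);save(n+'0.png',c['img']);print(n,np.round(c['world_from_camera'],3).tolist())
    hs={'slot_start':.014,'slot_corner':.014,'slot_end':.014,'sensor_lens':.049,'carrier':.014,'jar':.020,'plate':0,'spare_a':.014,'bottle':0,'tape':0}
    for k,z in hs.items():
        for r in robot.mark_of(c,k)[:4]: print(n,k,round(r['p'],2),np.round(r['pixel']),np.round(ray(c,r['pixel'],z)*1000))
E
```

```text
pics
{'clock': 0.0, 'q': array([-1.40527989e+00,  3.81233738e-01,  1.29829057e+00,  9.01590091e-06,
        1.46359649e+00, -2.15315230e-01]), 'joint_vel': array([-0.00118189,  0.00116167,  0.00025527, -0.00047688, -0.00020842,
        0.00025755]), 'joint_efforts': array([ 2.54588937e-03, -4.48460519e+01, -2.31274438e+01, -2.85973528e-05,
        4.80211238e-03, -2.54265665e-06]), 'tool_pos': array([ 0.20437262, -0.51029591,  0.23068146]), 'tool_rot': array([-3.14010171e+00, -3.35250972e-04,  3.80830444e-01]), 'force': array([-0.18708009,  0.46903517, -0.17404677]), 'wrist_torque': array([ 0.02141342, -0.02272706,  0.00894409]), 'opening': 0.9974878059539949}
top [[-0.027, -0.992, 0.127, 0.395], [-1.0, 0.027, 0.004, 0.024], [-0.007, -0.127, -0.992, 1.329], [0.0, 0.0, 0.0, 1.0]]
top slot_start 0.62 [382. 200.] [ 547. -157.   14.]
top slot_corner 0.61 [329. 208.] [528. -13.  14.]
top slot_end 0.59 [326. 177.] [613.  -6.  14.]
top slot_end 0.52 [353. 163.] [650. -82.  14.]
top carrier 0.78 [444. 252.] [ 401. -317.   14.]
top carrier 0.73 [372. 198.] [ 551. -130.   14.]
top carrier 0.61
[... 447 characters left out ...]
7, 0.403, -0.647, 0.99], [0.024, -0.837, -0.547, 0.895], [0.0, 0.0, 0.0, 1.0]]
side slot_start 0.71 [352. 182.] [ 575. -181.   14.]
side slot_corner 0.55 [331. 211.] [522. -11.  14.]
side slot_end 0.56 [308. 204.] [598.   8.  14.]
side sensor_lens 0.61 [294. 202.] [598.  69.  49.]
side carrier 0.79 [349. 193.] [ 541. -124.   14.]
side jar 0.64 [351. 190.] [ 543. -137.   20.]
side plate 0.67 [331. 199.] [576. -75.   0.]
side plate 0.32 [205. 290.] [549. 446.   0.]
side spare_a 0.64 [318. 185.] [648. -94.  14.]
side spare_a 0.59 [325. 178.] [ 656. -140.   14.]
side bottle 0.6 [276. 196.] [714.  27.   0.]
side tape 0.84 [284. 231.] [570. 146.   0.]
side tape 0.41 [348. 190.] [ 567. -153.    0.]
```

```bash
python3 - <<'E'
from h import *
t=cv2.imread('pics/top0.png');s=cv2.imread('pics/side0.png')
cv2.imwrite('pics/topc.png',cv2.resize(t[110:310,240:500],None,fx=3,fy=3,interpolation=cv2.INTER_CUBIC))
cv2.imwrite('pics/sidec.png',cv2.resize(s[130:280,230:430],None,fx=4,fy=4,interpolation=cv2.INTER_CUBIC))
E
```

```text
(no output)
```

View pics/topc.png

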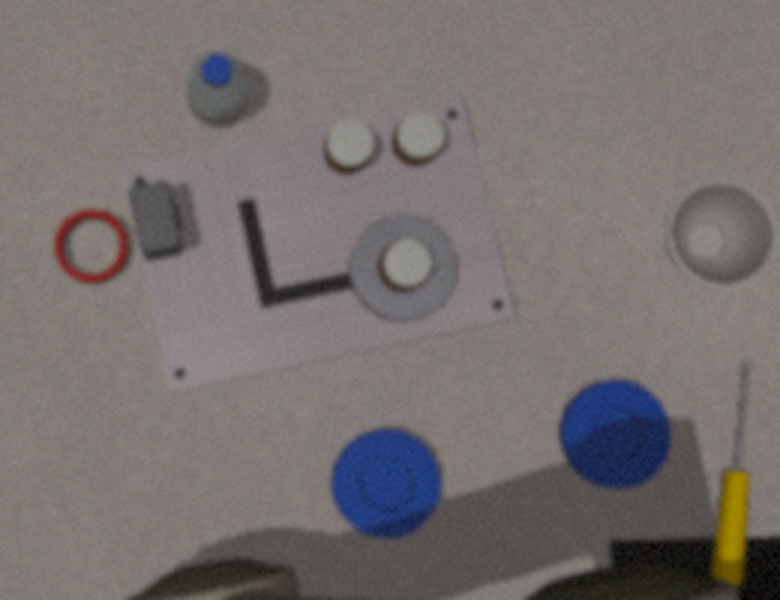

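View pics/sidec.png

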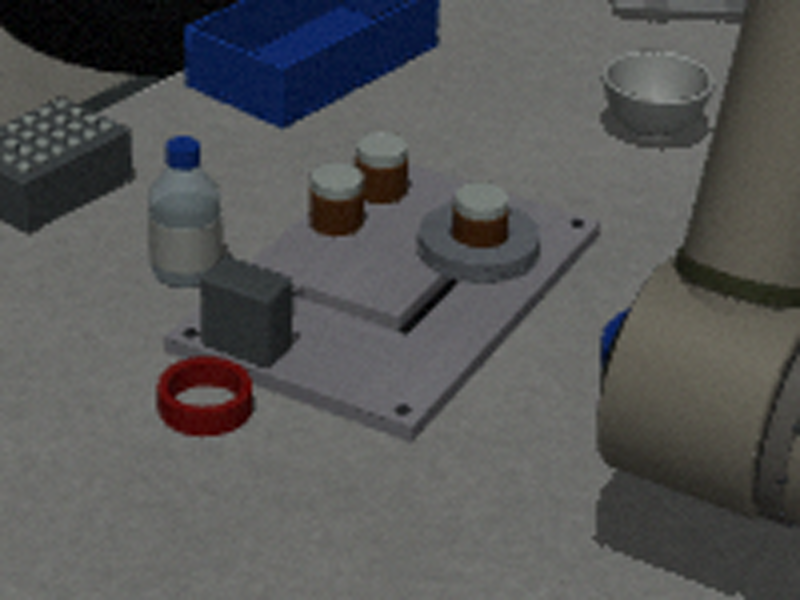

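View pics/top0.png

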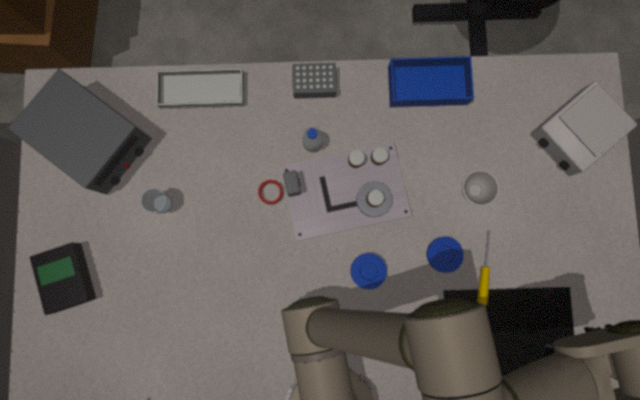

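The candidates are the grey disc carrying a jar at (373,199) and two blue discs at (368,271) and (444,254). Only the grey one fits: it is steel, sits on the plate in the slot and holds the amber jar with the white lid. The enlarged crops confirm this. Next I fit the plate and carrier poses.

```bash
python3 - <<'E'
from h import *
from scipy.optimize import least_squares
c=robot.camera('top');im=c['img'].astype(int)
reg=robot.silhouettes(c,'plate');print([(r['p'],r['region'].sum(),r['pixel']) for r in reg])
g=cv2.GaussianBlur(c['img'],(0,0),0.7).astype(float)
# template fit: plate edge + slot edges by gradient sampling
gray=g[:,:,0]*.5+g[:,:,2]*.5-0.0
# plate is pinkish: use raw red minus green + brightness
def smp(ch,P):
    q=np.array([proj(c,p) for p in P],np.float32)
    return cv2.remap(ch.astype(np.float32),q[:,0].reshape(-1,1),q[:,1].reshape(-1,1),cv2.INTER_LINEAR).ravel()
br=g.mean(2)
def W(p,L):
    ca,sa=np.cos(p[2]),np.sin(p[2]);L=np.asarray(L)
    return np.c_[p[0]+ca*L[:,0]-sa*L[:,1],p[1]+sa*L[:,0]+ca*L[:,1],np.full(len(L),.014)]
e=.006
def edge(a,b,n=40): 
    t=np.linspace(0.03,.97,n)[:,None];return np.array(a)*(1-t)+np.array(b)*t
edges=[]
for (a,b,nrm) in [((-.105,-.16),(-.105,.16),(-1,0)),((-.105,-.16),(.105,-.16),(0,-1)),((.105,-.16),(.105,.16),(1,0)),((-.105,.16),(.105,.16),(0,1))]:
    edges.append((edge(a,b),np.array(nrm)))
def slot(p):
    y=np.linspace(-.02,.055,25);x=np.linspace(-.035,.045,25)
    return np.r_[np.c_[np.full(25,-.04),y],np.c_[x,np.full(25,.055)]]
def cost(p):
    s=0
    for L,n in edges:
        s-=np.mean(smp(br,W(p,L-n*.004))-smp(br,W(p,L+n*.004)))
    s+=0.7*np.mean(smp(br,W(p,slot(p))))
    # ends of slot
    return s
from scipy.optimize import minimize
best=None
for p0 in [(.576,-.06,a) for a in (.14,.18,.22)]:
    r=minimize(cost,p0,method='Nelder-Mead',options=dict(initial_simplex=[np.array(p0)+d for d in ([0,0,0],[.012,0,0],[0,.012,0],[0,0,.06])],xatol=1e-5))
    print(np.round(r.x,4),r.fun)
    if best is None or r.fun<best.fun: best=r
p=best.x;np.save('plate.npy',p)
for n,L in dict(start=(-.04,-.095),corner=(-.04,.055),end=(.045,.055)).items(): print(n,W(p,[L])[0]*1000)
vis=cv2.resize(c['img'][110:240,240:460],None,fx=3.6,fy=3.6,interpolation=cv2.INTER_CUBIC)
def d(L,col):
    for q in W(p,L):
        u=(proj(c,q)-[240,110]+.5)*3.6;cv2.circle(vis,tuple(int(v) for v in u),1,col,-1)
for L,n in edges:d(L,(255,0,0))
d(slot(p),(0,255,0))
R=robot.silhouettes(c,'carrier')
for r in R:
    print('carrier',r['p'],r['pixel'],r['region'].sum())
R=[r for r in R if abs(r['pixel'][0]-373)<10 and abs(r['pixel'][1]-199)<10]
if R:
    m=R[0]['region'].astype(np.uint8);cs=max(cv2.findContours(m,0,1)[0],key=len);(x,y),rr=cv2.minEnclosingCircle(cs);el=cv2.fitEllipse(cs)
    w=ray(c,el[0],.032);print(el,w*1000)
    v=w[:2]-p[:2];ca,sa=np.cos(p[2]),np.sin(p[2]);print('carrier in plate',(ca*v[0]+sa*v[1])*1000,(-sa*v[0]+ca*v[1])*1000)
save('fit.png',vis)
E
```

```text
[(0.85, np.int64(7581), [335.8, 191.7]), (0.18, np.int64(245), [373.1, 198.1])]
[ 0.575  -0.0555  0.1988] 13.95123291015625
[ 0.5749 -0.0555  0.1995] 13.961990356445312
[ 0.575  -0.0554  0.1994] 13.953548431396484
start [ 554.5354857  -156.56819048   14.        ]
corner [524.91810644  -9.52122232  14.        ]
end [608.24472174   7.26195926  14.        ]
carrier 0.93 [370.8, 207.8] 714
carrier 0.89 [444.6, 254.3] 1002
carrier 0.61 [368.2, 272.2] 1038
((373.99859619140625, 199.10195922851562), (34.3199577331543, 34.59172058105469), 130.90174865722656) [ 546.102688   -133.97873342   32.        ]
carrier in plate -43.80651212634988 -71.19020972996972
```

View pics/fit.png

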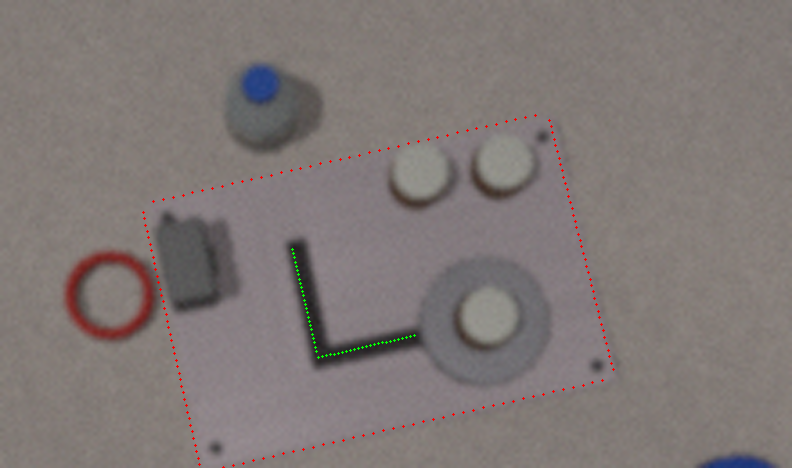

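The fit is good to about 3 mm, with the slot about 2–3 mm further to −x. The plate yaw is about 0.20. I'll push with closed fingers aligned to the plate, and first go to a point behind the disc, high up.

step_arm(claw=[-1,-1,-1,-1,-1,-1,-1,-1,-1,-1,-1,-1], dp=[[27,22,0],[27,22,0],[27,22,0],[27,22,0],[27,22,0],[27,22,0],[27,22,0],[27,22,0],[27,22,0],[27,22,0],[27,22,0],[27,22,0]], roll=[-0.015,-0.015,-0.015,-0.015,-0.015,-0.015,-0.015,-0.015,-0.015,-0.015,-0.015,-0.015])

```text
clock: 2.25
tool_pos: [0.5296, -0.2452, 0.2314]
tool_rot: [3.141, -0.0, 0.2]
force: [-0.5, -0.7, 0.3]
opening: 0.001
```

step_arm(claw=[-1,-1,-1,-1,-1,-1,-1,-1,-1,-1], dp=[[16,15,0],[16,15,0],[0,0,-30],[0,0,-30],[0,0,-30],[0,0,-30],[0,0,-30],[0,0,-20],[0,0,0],[0,0,0]], roll=[0,0,0,0,0,0,0,0,0,0])

```text
clock: 3.08
tool_pos: [0.5604, -0.2165, 0.0611]
tool_rot: [-3.141, 0.001, 0.201]
force: [-0.1, 1.3, 0.4]
opening: 0.001
```

```bash
python3 - <<'E'
from h import *
c=robot.camera('side');im=cv2.resize(c['img'][110:260,250:450],None,fx=4,fy=4,interpolation=cv2.INTER_CUBIC);save('a1.png',im)
E
```

```text
(no output)
```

View pics/a1.png

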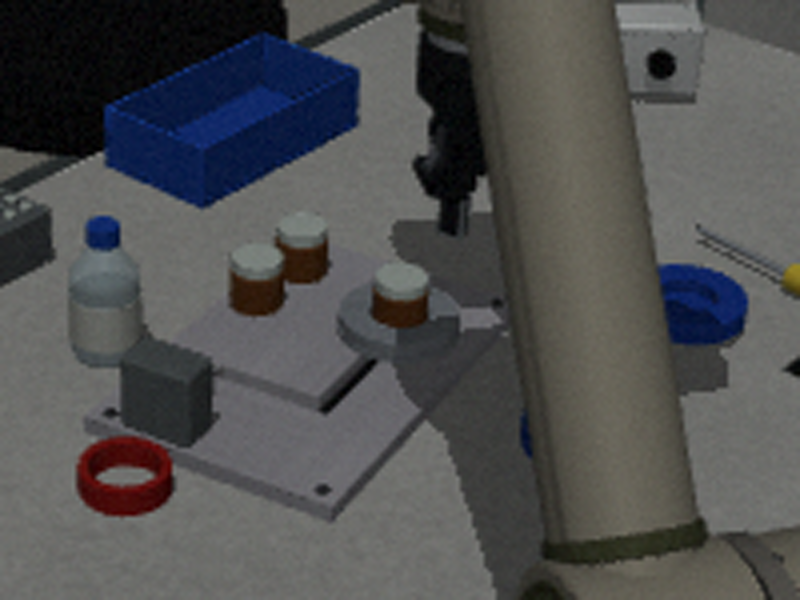

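The fingertip is behind the carrier, at crop (455,232), and clear of everything. I'll go down to about 20 mm.

step_arm(claw=[-1,-1,-1,-1,-1,-1,-1], dp=[[0,0,-15],[0,0,-15],[0,0,-8],[0,0,-3],[0,0,0],[-1,6,0],[-1,6,0]], roll=[0,0,0,0,0,0,0])

```text
clock: 3.72
tool_pos: [0.5588, -0.2045, 0.0213]
tool_rot: [3.14, -0.001, 0.2]
force: [-0.1, -0.3, 0.1]
opening: 0.0
```

step_arm(claw=[-1,-1,-1,-1,-1,-1,-1,-1,-1,-1,-1,-1], dp=[[-0.4,2,0],[-0.4,2,0],[-0.4,2,0],[-0.4,2,0],[-0.4,2,0],[-0.4,2,0],[-0.4,2,0],[-0.4,2,0],[-0.6,3,0],[-0.8,4,0],[-0.8,4,0],[-0.8,4,0]], roll=[0,0,0,0,0,0,0,0,0,0,0,0])

```text
clock: 4.72
tool_pos: [0.5522, -0.1732, 0.0204]
tool_rot: [3.141, -0.0, 0.201]
force: [-0.3, -3.4, 0.1]
opening: 0.003
```

```bash
python3 - <<'E'
from h import *
c=robot.camera('side');im=cv2.resize(c['img'][110:260,250:450],None,fx=4,fy=4,interpolation=cv2.INTER_CUBIC);save('a2.png',im)
E
```

```text
(no output)
```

View pics/a2.png

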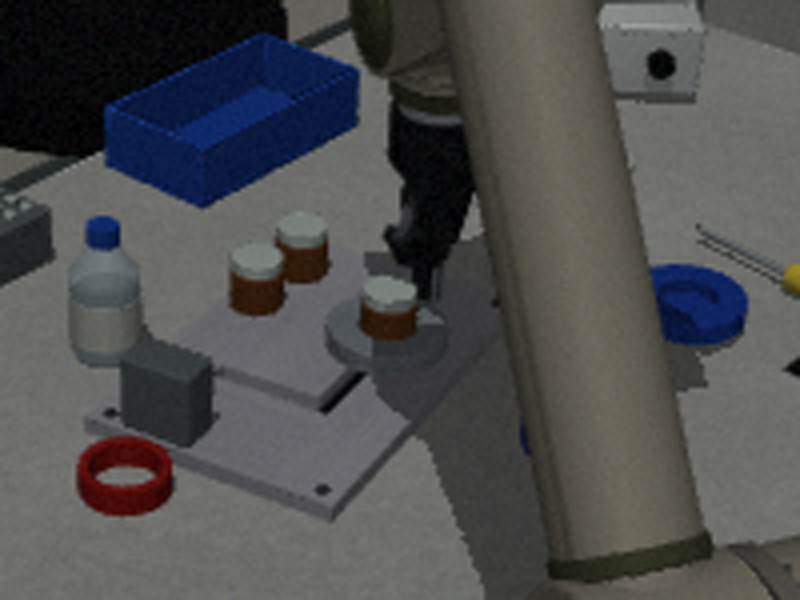

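It slides at about 3.4 N with the jar upright. Continuing.

step_arm(claw=[-1,-1,-1,-1,-1,-1,-1,-1,-1,-1,-1,-1], dp=[[-0.8,4,0],[-0.8,4,0],[-0.8,4,0],[-0.8,4,0],[-0.8,4,0],[-0.8,4,0],[-0.8,4,0],[-0.8,4,0],[-0.8,4,0],[-0.8,4,0],[-0.8,4,0],[-0.8,4,0]], roll=[0,0,0,0,0,0,0,0,0,0,0,0])

```text
clock: 5.77
tool_pos: [0.5425, -0.1252, 0.0203]
tool_rot: [3.142, -0.0, 0.201]
force: [1.2, -2.8, 0.3]
opening: 0.001
```

step_arm(claw=[-1,-1,-1,-1,-1,-1,-1,-1], dp=[[-0.8,4,0],[-0.8,4,0],[-0.8,4,0],[-0.8,4,0],[-0.8,4,0],[-0.8,4,0],[-0.8,4,0],[-0.6,3,0]], roll=[0,0,0,0,0,0,0,0])

```text
clock: 6.43
tool_pos: [0.5363, -0.0941, 0.0203]
tool_rot: [-3.142, 0.0, 0.201]
force: [0.8, -3.3, 1.3]
opening: -0.005
```

```bash
cat > loc.py <<'E'
from h import *
import sys
p=np.load('plate.npy');p[0]-=.003
c=robot.camera('top');im=c['img']
save(sys.argv[1]+'_t.png',cv2.resize(im[110:240,240:460],None,fx=3.6,fy=3.6,interpolation=cv2.INTER_CUBIC))
def tp(w):
    v=w[:2]-p[:2];ca,sa=np.cos(p[2]),np.sin(p[2]);return np.round([(ca*v[0]+sa*v[1])*1000,(-sa*v[0]+ca*v[1])*1000],1)
for r in robot.silhouettes(c,'carrier'):
    w=ray(c,r['pixel'],.032)
    if np.linalg.norm(w[:2]-p[:2])<.16: print('top sil carrier',r['p'],r['pixel'],r['region'].sum())
for k,z in (('carrier',.014),('jar',.020)):
  for r in robot.mark_of(c,k):
    w=ray(c,r['pixel'],z)
    if np.linalg.norm(w[:2]-p[:2])<.16: print('top',k,round(r['p'],2),r['pixel'],tp(w))
s=robot.camera('side')
for k,z in (('carrier',.014),('jar',.020)):
  for r in robot.mark_of(s,k):
    w=ray(s,r['pixel'],z)
    if np.linalg.norm(w[:2]-p[:2])<.16: print('side',k,round(r['p'],2),r['pixel'],tp(w))
save(sys.argv[1]+'_s.png',cv2.resize(s['img'][130:260,230:430],None,fx=4,fy=4,interpolation=cv2.INTER_CUBIC))
o=robot.get_obs();print(tp(o['tool_pos']),o['tool_pos'],o['force'],o['clock'])
E
python3 loc.py b
```

```text
top sil carrier 0.68 [326.2, 205.6] 341
top carrier 0.74 [376.8, 156.6] [  73.7 -110.1]
top carrier 0.51 [336.9, 207.8] [-39.8  29.7]
top jar 0.49 [336.3, 208.7] [-42.3  32.2]
top jar 0.19 [377.3, 158.2] [  68.  -109.3]
side carrier 0.58 [334.3, 205.9] [-36.1  26.3]
side jar 0.7 [331.7, 212.8] [-50.2  70.2]
side jar 0.47 [333.1, 208.8] [-44.1  49.7]
[-42.9 -31. ] [ 0.53610055 -0.09438133  0.02012438] [0.05673115 0.29854638 0.36518377] 6.7833
```

View pics/b_s.png

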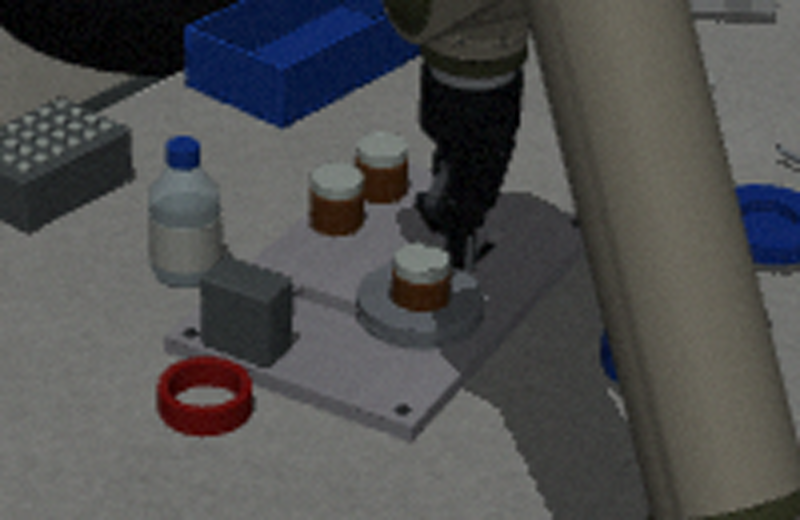

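View pics/b_t.png

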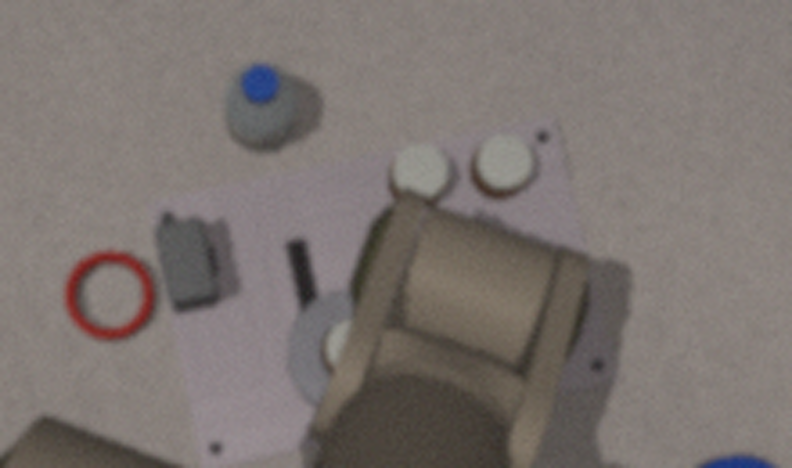

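The carrier is at plate y ≈ 30 with the jar upright, so about 25 mm remain to the corner.

step_arm(claw=[-1,-1,-1,-1,-1,-1,-1], dp=[[-0.6,3,0],[-0.6,3,0],[-0.6,3,0],[-0.6,3,0],[-0.6,3,0],[-0.6,3,0],[-0.4,2,0]], roll=[0,0,0,0,0,0,0])

```text
clock: 7.37
tool_pos: [0.5323, -0.0741, 0.0203]
tool_rot: [-3.142, 0.0, 0.201]
force: [0.8, -1.8, -1.5]
opening: -0.005
```

step_arm(claw=[-1,-1], dp=[[-0.2,1,0],[-0.2,1,0]], roll=[0,0])

```text
clock: 7.53
tool_pos: [0.5319, -0.0724, 0.0203]
tool_rot: [-3.142, 0.0, 0.201]
force: [0.7, -2.4, -1.4]
opening: 0.003
```

step_arm(claw=[-1,-1], dp=[[-0.2,1,0],[-0.2,1,0]], roll=[0,0])

```text
clock: 7.7
tool_pos: [0.5316, -0.0706, 0.0203]
tool_rot: [3.142, 0.0, 0.201]
force: [0.7, -2.5, -1.0]
opening: -0.002
```

step_arm(claw=[-1,-1], dp=[[-0.2,1,0],[-0.2,1,0]], roll=[0,0])

```text
clock: 7.87
tool_pos: [0.5317, -0.0694, 0.0205]
tool_rot: [3.14, -0.001, 0.201]
force: [1.5, -10.4, -1.8]
opening: -0.002
```

step_arm(claw=[-1,-1], dp=[[-0.2,1,0],[-0.2,1,0]], roll=[0,0])

```text
clock: 8.03
tool_pos: [0.5319, -0.0688, 0.0208]
tool_rot: [3.137, -0.002, 0.201]
force: [1.3, -18.0, -1.2]
opening: -0.002
```

The force rises to 18 N, so the pin is at the corner stop. I'll back off and go around, low, to the −x side.

step_arm(claw=[-1,-1,-1,-1,-1,-1,-1,-1,-1,-1,-1,-1], dp=[[0.4,-2,0],[1,-5,0],[1.6,-8,0],[2,-10,0],[-13,-2.5,0],[-16,-3,0],[-16,-3,0],[-16,-3,0],[-16,-3,0],[-2,12,0],[-3,16,0],[-3,16,0]], roll=[0,0,0,0,0,0,0,0,0,0,0,0])

```text
clock: 9.03
tool_pos: [0.451, -0.0619, 0.0204]
tool_rot: [-3.141, -0.0, 0.199]
force: [-1.0, 0.3, 0.4]
opening: -0.004
```

step_arm(claw=[-1,-1,-1,-1,-1], dp=[[-3,16,0],[-3,14,0],[-2,10,0],[0,0,0],[0,0,0]], roll=[0,0,0,0,0])

```text
clock: 9.45
tool_pos: [0.4432, -0.022, 0.0204]
tool_rot: [3.141, -0.0, 0.202]
force: [-0.8, -0.7, 0.2]
opening: 0.0
```

```bash
python3 loc.py c
```

```text
top sil carrier 0.94 [331.0, 200.1] 438
top carrier 0.62 [329.2, 210.1] [-41.2  51.6]
top jar 0.42 [326.4, 208.8] [-36.6  58.4]
side carrier 0.58 [329.9, 211.3] [-38.1  58.4]
side jar 0.57 [330.9, 209.8] [-40.9  57.7]
[-120.    57.9] [ 0.44293047 -0.02251241  0.02031324] [-0.48603485  0.14865521  0.52519776] 9.8
```

View pics/c_s.png

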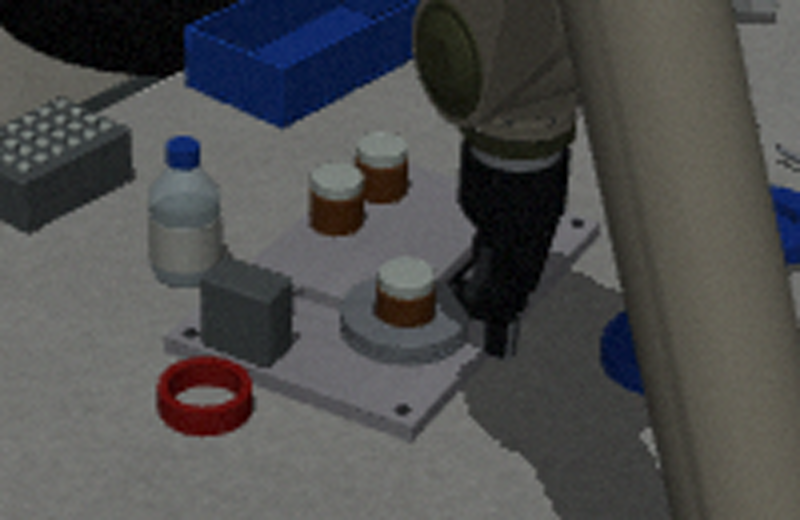

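View pics/c_t.png

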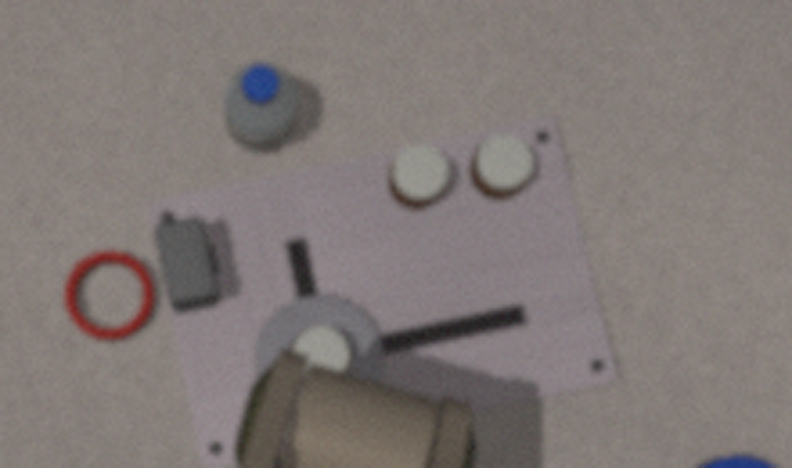

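The carrier is at the corner, (-40, 55), with the jar upright. The finger is on the −x side, ready to push along the short leg.

step_arm(claw=[-1,-1,-1,-1,-1,-1,-1,-1,-1,-1,-1,-1], dp=[[5,1,0],[5,1,0],[2,0.4,0],[2,0.4,0],[2,0.4,0],[2,0.4,0],[2,0.4,0],[2,0.4,0],[3,0.6,0],[3,0.6,0],[4,0.8,0],[4,0.8,0]], roll=[0,0,0,0,0,0,0,0,0,0,0,0])

```text
clock: 10.8
tool_pos: [0.478, -0.0148, 0.0202]
tool_rot: [-3.141, 0.002, 0.201]
force: [-5.1, -1.5, 2.2]
opening: -0.001
```

step_arm(claw=[-1,-1,-1,-1,-1,-1], dp=[[4,0.8,0],[4,0.8,0],[4,0.8,0],[4,0.8,0],[4,0.8,0],[3,0.6,0]], roll=[0,0,0,0,0,0])

```text
clock: 11.3
tool_pos: [0.5023, -0.0102, 0.0203]
tool_rot: [3.142, -0.0, 0.201]
force: [-3.4, -1.6, 0.4]
opening: 0.002
```

```bash
python3 loc.py d
```

```text
top sil carrier 0.73 [326.9, 183.6] 173
top sil carrier 0.54 [365.7, 182.3] 5243
top sil carrier 0.17 [353.0, 159.9] 252
top carrier 0.63 [324.3, 177.8] [48.5 44.4]
top carrier 0.53 [324.1, 195.9] [-0.1 56.3]
top jar 0.47 [298.4, 181.8] [ 52.7 116.1]
side carrier 0.76 [318.1, 207.9] [ 0.9 61. ]
side jar 0.63 [318.3, 208.7] [-5.8 72. ]
[-59.6  58.1] [ 0.50208808 -0.01033082  0.02043007] [ 0.03999701  0.30081266 -0.03283424] 11.65
```

View pics/d_s.png

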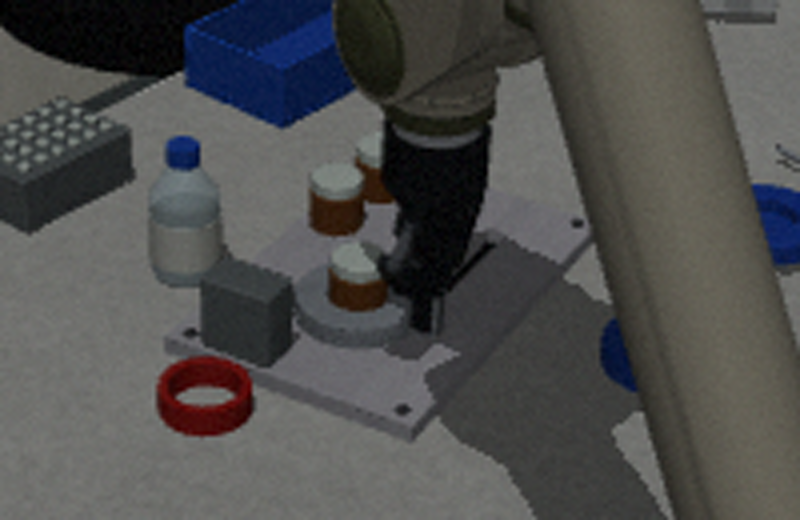

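View pics/d_t.png

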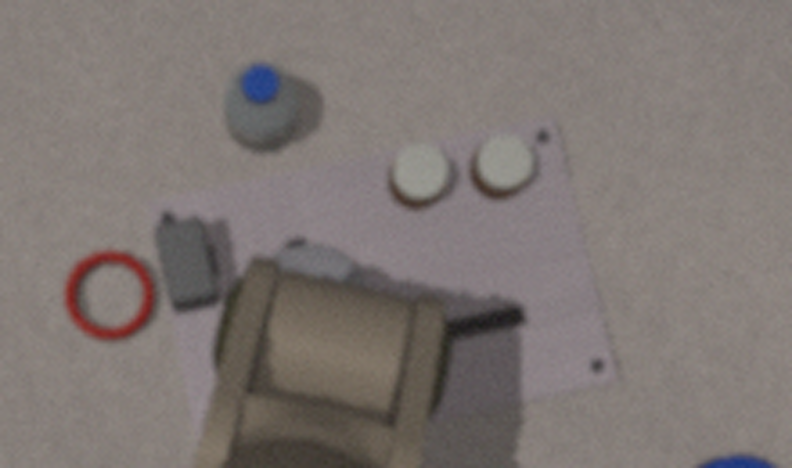

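The carrier is at about (0, 56), so about 45 mm remain. I'll keep pushing and slow down at the end.

step_arm(claw=[-1,-1,-1,-1,-1,-1,-1,-1,-1,-1,-1], dp=[[2,0.4,0],[4,0.8,0],[4,0.8,0],[4,0.8,0],[4,0.8,0],[4,0.8,0],[4,0.8,0],[4,0.8,0],[4,0.8,0],[3,0.6,0],[2,0.4,0]], roll=[0,0,0,0,0,0,0,0,0,0,0])

```text
clock: 12.57
tool_pos: [0.5412, -0.0024, 0.0203]
tool_rot: [3.142, -0.0, 0.201]
force: [-4.9, -0.4, 1.5]
opening: 0.0
```

step_arm(claw=[-1,-1], dp=[[1,0.2,0],[1,0.2,0]], roll=[0,0])

```text
clock: 12.73
tool_pos: [0.5428, -0.0021, 0.0203]
tool_rot: [-3.142, 0.0, 0.201]
force: [-4.4, -1.4, 2.8]
opening: -0.0
```

step_arm(claw=[-1,-1], dp=[[1,0.2,0],[1,0.2,0]], roll=[0,0])

```text
clock: 12.9
tool_pos: [0.5448, -0.0017, 0.0203]
tool_rot: [-3.142, 0.0, 0.201]
force: [-4.3, -1.3, 2.5]
opening: -0.001
```

step_arm(claw=[-1,-1], dp=[[1,0.2,0],[1,0.2,0]], roll=[0,0])

```text
clock: 13.07
tool_pos: [0.5469, -0.0013, 0.0203]
tool_rot: [-3.142, -0.0, 0.201]
force: [-4.4, -1.5, 2.2]
opening: -0.0
```

step_arm(claw=[-1,-1], dp=[[1,0.2,0],[1,0.2,0]], roll=[0,0])

```text
clock: 13.23
tool_pos: [0.5489, -0.0009, 0.0203]
tool_rot: [3.142, -0.0, 0.201]
force: [-4.3, -0.8, 1.5]
opening: -0.002
```

step_arm(claw=[-1,-1], dp=[[1,0.2,0],[1,0.2,0]], roll=[0,0])

```text
clock: 13.4
tool_pos: [0.5509, -0.0004, 0.0203]
tool_rot: [-3.142, -0.0, 0.201]
force: [-3.4, -1.4, 2.0]
opening: -0.0
```

step_arm(claw=[-1,-1], dp=[[1,0.2,0],[1,0.2,0]], roll=[0,0])

```text
clock: 13.57
tool_pos: [0.5513, -0.0003, 0.0202]
tool_rot: [-3.141, 0.004, 0.201]
force: [-13.8, -4.8, 8.8]
opening: -0.006
```

```bash
python3 loc.py e
```

```text
top carrier 0.48 [322.8, 178.1] [48.6 48.6]
side carrier 0.55 [303.7, 201.6] [55.4 54. ]
side carrier 0.54 [302.2, 201.6] [59.3 56.3]
side jar 0.59 [303.6, 201.7] [50.9 62.3]
[-9.5 58.3] [ 5.51197715e-01 -2.84608540e-04  2.02467766e-02] [-11.17386446  -4.86059056   6.97664907] 13.9167
```

View pics/e_s.png

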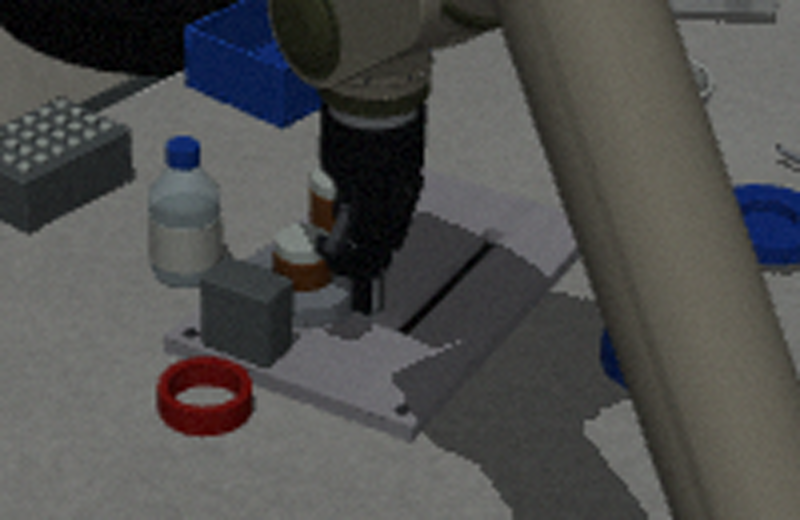

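The force jumps to 14 N, so it is at the end stop. I'll retreat straight back, then lift and clear the view.

step_arm(claw=[-1,-1,-1,-1,-1,-1,-1,-1,-1,-1,-1,-1], dp=[[-2,-0.4,0],[-5,-1,0],[-12,-2.4,0],[-20,-4,0],[-25,-5,0],[-25,-5,0],[-10,-2,20],[0,0,30],[0,0,35],[0,-10,35],[0,-30,30],[0,-35,10]], roll=[0,0,0,0,0,0,0,0,0,0,0,0])

```text
clock: 14.92
tool_pos: [0.4554, -0.0948, 0.1844]
tool_rot: [3.137, -0.008, 0.204]
force: [1.5, -0.7, 0.5]
opening: -0.0
```

step_arm(claw=[-1,-1,-1,-1,-1,-1,-1,-1,-1], dp=[[-5,-35,0],[-10,-35,0],[-10,-35,0],[-10,-35,0],[-10,-35,0],[-10,-35,0],[-10,-35,0],[0,-20,0],[0,0,0]], roll=[0,0,0,0,0,0,0,0,0])

```text
clock: 15.67
tool_pos: [0.3884, -0.3635, 0.1796]
tool_rot: [3.139, -0.001, 0.197]
force: [-0.3, 0.3, 0.0]
opening: -0.001
```

```bash
python3 loc.py f
```

```text
top carrier 0.96 [322.9, 181.1] [40.5 50.2]
top jar 0.57 [319.4, 176.7] [53.6 57.1]
side carrier 0.61 [299.8, 200.8] [67.9 56.3]
side jar 0.64 [305.2, 201.9] [46.1 60.7]
side jar 0.52 [329.0, 210.0] [-36.5  61.5]
[-239.  -260.9] [ 0.38918671 -0.35845782  0.18001783] [ 0.73017167 -0.27362631 -0.22390319] 16.0167
```

View pics/f_t.png

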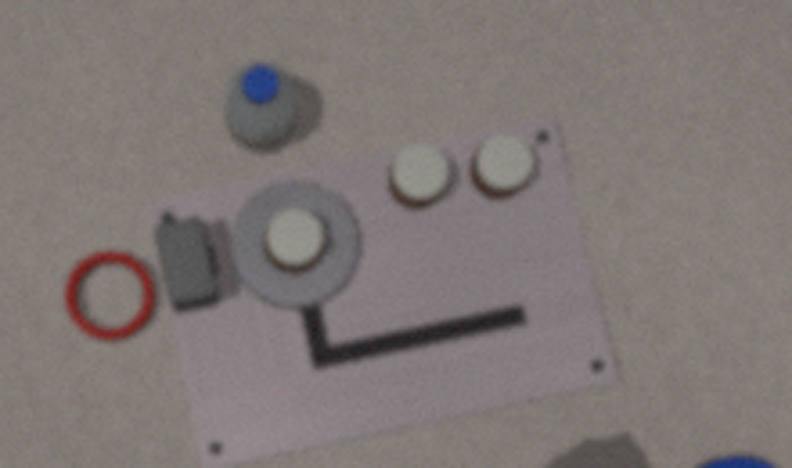

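View pics/f_s.png

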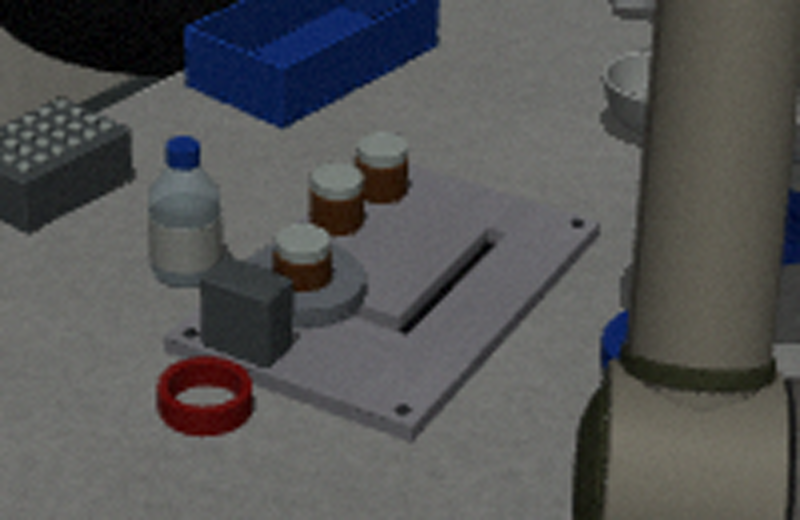

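The carrier sits at the slot's end beside the sensor, centred at crop (297,243). The jar is upright and everything else is in place. I'll do one measurement of the rim centre, then hand in.

```bash
python3 - <<'E'
from h import *
p=np.load('plate.npy');p[0]-=.003
c=robot.camera('top')
for r in robot.silhouettes(c,'carrier'):
    if np.hypot(r['pixel'][0]-322,r['pixel'][1]-178)>12: continue
    cs=max(cv2.findContours(r['region'].astype(np.uint8),0,1)[0],key=len);el=cv2.fitEllipse(cs)
    w=ray(c,el[0],.032)
    v=w[:2]-p[:2];ca,sa=np.cos(p[2]),np.sin(p[2]);print(el[:2],(ca*v[0]+sa*v[1])*1000,(-sa*v[0]+ca*v[1])*1000)
E
```

```text
((321.395751953125, 177.76992797851562), (34.24068832397461, 34.551849365234375)) 47.55110642669469 52.999839349754225
```

```bash
python3 -c "
from bench import robot
print(robot.hand_in())"
```

```text
the job is handed in; nothing more can be done
None
```

The carrier is home at the end of the short leg, and I handed the job in at about 16 s of the 48 s allowed. I pushed it by its rim with the closed fingers. It went along the long leg to the corner stop, where the force rose to 18 N. I then went round to the other side and pushed it along the short leg to the end stop, where the force jumped to about 14 N. The sliding force was about 2–5 N.

- **Position:** The final rim fit put the carrier at plate (47.6, 53.0) mm, against a home of (45, 55) mm. That is within the pin play plus the 2–3 mm error of my measurements.
- **Scene:** In the final pictures the jar stands upright in its recess. The spare jars, bottle, tape and sensor head are where they were. The arm is clear of everything.
- **Disagreement:** The side-camera network marks for the carrier were up to 23 mm off in x at the end (67.9 mm), with the sensor block hiding part of it. I relied on the top-camera fit and the force rise at the stop.
- **Not checked:** I did not look at the beaker, mortar or screwdriver again at the end; the arm did not go near the beaker.

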